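# Hold a heat-sink bar in the saw guide for cutting

### The arm

A 6-joint arm with a two-finger parallel gripper is mounted at the origin on the work surface. World frame = base frame: x ahead of the robot, y to its left, z up, the work surface at z = 0. Lengths are in m, angles in rad, forces in N, time in s.
With the tool pointing down it reaches from about 0.15 to 0.775 m from the base axis. Payload 6.1 kg.
Tool frame: the origin (TCP) lies midway between the tips of the shut fingers; the grasp point (between the pads) lies 19 mm behind it; z points along the fingers, y is the line along which they close (so a half turn about z gives the same grasp; the last joint's range is limited). The gripper opens to 85 mm and grips with 20 to 120 N. Pads are 22 mm wide; open, the fingers measure 114 mm over their backs; the gripper's body (76 mm by 85 mm) begins 54 mm behind the grasp point. The pads swing forward as they close: fully open they stand 13 mm farther back than shut.
Start: joints at [-1.172, 0.126, -0.04, 1.405, 0, 1.571], TCP at [0.204, -0.484, 0.231] pointing down, gripper open.
Joint ranges: [-2.72, 2.72], [-0.95, 1.95], [-1.27, 1.35], [-1.78, 2.02], [-1.46, 1.47], [-3.14, 3.14]. Speed limits (rad/s): [2.39, 2.39, 3.01, 3.14, 3.14, 3.14].

### API

Orientations are given as a unit quaternion [w, x, y, z].
In Python, from rig import * gives the robot as it stands. The module is installed in compiled form; this text tells all that it offers.
- The arm moves only by the tool play_rows, never from a script. Its argument "series" is a list of rows, each a list of 2 entries, a list of its own where there are three numbers: the shift along the tool's x, y, z in mm, then the turn, a rotation vector about the tool's x, y, z in degrees. In form: [[[x, y, z], [wx, wy, wz]], ...]. A call has 1 to 12 rows; each row is the pose to reach, as a shift and turn from the pose commanded when the call began, along the tool's axes at that moment; what a row does not reach only later rows make up. A row lasts 1/12 s, in which the tool goes at most 41.7 mm and 7.16 degrees, less where a joint would pass 70% of its speed; a pose out of reach is approached as far as the arm can. A call with a gripper value outside its range is refused whole. "hand" is the closure, from 0 (fully open) to 1 (shut), set as the call begins (left out, the last holds). The fingers move at their own pace and stop on an object; "grip_force" is the grip in N (left out, the last holds). Time passes only in rows, so rows that repeat a pose let the fingers close. It gives the time, the measured TCP pose, the force, the opening and the grip force at its end, in the units of the state.
- state(): the state, without advancing time (a new reading comes with each control period).
- grab_frame(name): name is "scene" or "side" or "wrist"; returns the picture (480x640x3 uint8, blue, green, red); there is no depth.
- camera_model(name): a dict with "fx", "fy", "cx", "cy" (pixels), "origin" and "attitude" of the camera in the world; the wrist camera has in their place "tool_from_camera" (4x4, takes a point from camera to tool coordinates, whose origin is the TCP and whose axes are the flange's). Camera axes: x right, y down, z forward; pixel columns grow to the right and rows downward; lengths in m; the calibration is good to about 2 mm. The wrist camera is an equidistant fisheye: a pixel r from the principal point sees the ray r / f radians off the axis. A picture is of the moment at which its call begins: read the wrist's pose just before it. camera_model takes no time and is no camera call.
- finish_job(): hands the job in; it is judged then, once.
The state is a dict: "time": time; "joint_pos": joint angles; "joint_vel": joint speeds; "tau": joint torques, N m; "tcp_pos": TCP position; "ee_rot": TCP orientation; "contact_force": force on the tool from outside, world axes, zero at the start; "ft_torque": the same for the moment, N m; "finger_gap": finger opening in m; "finger_force": force on a finger pad.
Only numpy, scipy, OpenCV 4.12 (cv2) and the standard library are available. Lean on these libraries where they do the work, as an engineer would, in place of code of your own. Each camera call takes 0.05 s, during which the arm holds its last target. There are 200 camera calls.

### The job

The long aluminium heat-sink bar is to be sawn to length: lay it flat, fins up, on the bed of the saw guide, with one end butted against the stop block and its long edge flush along the fence. Then hold it there with one firm slanting push, down onto the bed and into the fence at once, and finish while still holding it like that: do not let go. Leave the other things on the bench, and the leftover piece on the guide, where they are.

Things in the scene. Friction and masses are not known exactly. Their poses are not given: they have to be found in the camera images.
- blank_mid (a point): Centre (half-way up) of the heat-sink bar: bare aluminium profile, 160 mm long (x), 64 mm wide (y), 46 mm tall (z up), 0.3 to 0.48 kg. Both ends and both sides are alike. It starts flat on the bench, flange down, this point 23 mm above what it lies on.
- blank: The same bar; origin at the centre of its underside. A flange 160 x 64 x 6 mm with a block of lengthwise fins along its middle, full length, 6 to 46 mm above the underside. Grip it across the fins: the outer fin faces are 30 mm apart (15 mm either side of the centre line).
- guide_bed: Bed of the saw guide: smooth brown board (friction 0.25), 130 (x) by 320 mm (y), fixed, top face 18 mm above the bench, on the robot's left or right. Origin: on the top face at the foot of the fence face, mid-length. z up, y along the fence, x into the fence, away from the robot (world x within 0.25 rad). It reaches from x = -105 mm to 25 mm behind the fence face.
- guide_fence: Fence: straight aluminium bar along the bed's far edge, 310 mm long, 20 mm thick, only 14 mm high above the bed, with a 3 mm saw slot through it at y = -30 mm. Origin and axes as for the bed; its working face is the plane x = 0, facing -x. Smooth, rigid and fixed.
- stop: Stop: steel block clamped over the fence, 44 mm out over the bed, 24 mm wide, 18.5 mm high above the bed; its black screw, over the fence, rises to 34 mm. Origin: where its working face meets fence face and bed; axes as for the bed. That face (y = 0) looks to -y, where the bar goes: butted, the bar's centre is at x = -32, y = -80 mm here. Fixed, 85 to 125 mm from mid-guide.
- offcut: short leftover piece of the same heat-sink profile (30 mm long, 64 mm wide, 46 mm tall) lying on the saw guide's bed at the end away from the stop. Origin: centre of its underside. Leave alone.
- multimeter: red and black hand multimeter, 150 x 80 x 35 mm, lying on the bench at the left side. Origin: centre of its underside. Leave alone.
- knife: green snap-off utility knife, 150 x 24 x 14 mm, lying at the left side, near the robot. Origin: centre of its underside. Leave alone.
- screwdriver: screwdriver, 170 mm long, lying beyond the work area, at the back. Leave alone.
- saw: fine hand saw, wooden handle and steel blade, 275 mm long, 24 mm high, lying at the right side. Origin: front end of the handle, at the underside. Leave alone.
- fan: flat black laptop blower fan, 66 x 88 x 10 mm, lying at the back right. Origin: centre of its underside. Leave alone.
- bottle: small white bottle, 52 mm diameter, 130 mm tall, standing at the right near the robot. Origin: centre of its underside. Leave alone.
There are look-alikes about, which are no part of the job. What is shaped like the blank but turquoise is not meant.

How it is judged:
At the end, for the whole second after the job is handed in: Bar flat on the bed (tilt < 2 deg), along the fence (< 1.7 deg, centre 30 to 34.5 mm from its face) and its end within 2 to 3 mm of the stop, still; for the whole last second the fingers hold it pressed into the fence (over 3 N) and onto the bed (over 8 N with its weight) (contact force between blank and guide_fence above 3 N and contact force between blank and guide_bed above 8 N and contact force between the fingers and blank above 3 N and x of blank_mid in the frame of guide_fence between -0.0345 and -0.03 m and y of blank_mid in the frame of stop between -0.083 and -0.078 m and z of blank_mid in the frame of guide_bed between 0.02 and 0.026 m and angle between blank's own z axis and vertical below 0.035 rad and angle between the x axis of blank and the y axis of guide_fence, either way round below 0.03 rad and linear speed of blank below 0.01 m/s); the arm keeps its last pose, push and grip.
It fails at once if another thing on the bench, or the leftover piece on the guide, is shifted by more than 25 mm (distance of any of offcut, multimeter, knife, screwdriver, saw, fan, bottle from where it was at the start of the episode above 0.025 m).
It also fails if it takes over 42 s, if anything falls off the work surface, if the arm or the gripper's body presses on something with over 40 N, if the wrist force passes 120 N, or if a joint passes its speed limit or range.

## Working session

There is one attempt and no reset: what is moved stays moved. The work goes in short steps, Python scripts to look and compute and a tool call to move; the robot and the scene stay as the last step left them, time stands still between calls to the robot, and variables do not carry over. Pictures are saved under pics/ and viewed, at most 10 in all, crops included, and the job is handed in when it is done.

Besides the shell and the picture viewer there is one more tool, called after ">>>" as name([rows], argument=value, ...), one row to a line, values as JSON. play_rows: Moves the arm, as the interface text tells. Its arguments: {"type":"object","properties":{"series":{"type":"array","items":{"type":"array"}},"hand":{"type":"number"},"grip_force":{"type":"number"}},"required":["series"]}

```bash
mkdir -p pics
python3 - <<'E'
from rig import *
import cv2
for n in("scene","side"):
    cv2.imwrite(f"pics/{n}0.png",grab_frame(n)); print(n,camera_model(n))
print(camera_model("wrist")); print(state())
E
```

```text
scene {'fx': 490.615416936582, 'fy': 490.615416936582, 'cx': 325.0471469559429, 'cy': 236.88643499518912, 'origin': array([1.26565864, 0.04115747, 1.04020688]), 'attitude': array([-0.21281706,  0.65708979,  0.6885625 , -0.22096062])}
side {'fx': 456.3804594045348, 'fy': 456.3804594045348, 'cx': 319.8311242193589, 'cy': 242.3761646324428, 'origin': array([0.13066957, 0.90679825, 1.06358559]), 'attitude': array([ 0.08629331, -0.18072038,  0.90665182, -0.3713167 ])}
{'fx': 371.64829954431775, 'fy': 371.64829954431775, 'cx': 318.08409963838506, 'cy': 239.35723767850027, 'tool_from_camera': array([[-1.69627648e-04, -9.57040306e-01, -2.89954864e-01,
         7.28998370e-02],
       [ 9.99999172e-01,  2.07445459e-04, -1.26971891e-03,
         1.00038932e-03],
       [ 1.27532200e-03, -2.89954839e-01,  9.57039479e-01,
        -1.43204712e-01],
       [ 0.00000000e+00,  0.00000000e+00,  0.00000000e+00,
         1.00000000e+00]])}
{'time': 0.1, 'joint_pos': array([-1.17197804e+00,  1.26324672e-01, -4.04928121e-02,  1.40542118e+00,
        7.69576243e-06,  1.57079403e+00]), 'joint_vel': array([ 0.00116484, -0.00140741,  0.0031935 , -0.00102126, -0.00066037,
       -0.00096708]), 'tau': array([ 1.12872891e-03, -4.36902988e+01,  3.53605235e+01,  1.36838856e-02,
        2.17315874e-04, -1.21715672e-06]), 'tcp_pos': array([ 0.20373081, -0.48345485,  0.23061024]), 'ee_rot': array([-7.07642288e-04,  9.80183310e-01,  1.98091288e-01, -1.39084431e-04]), 'contact_force': array([-0.18521929,  0.43348845, -0.65487116]), 'ft_torque': array([ 0.01443022, -0.05145138,  0.03869078]), 'finger_force': 0.0, 'finger_gap': 0.08503704972718486}
```

View pics/scene0.png

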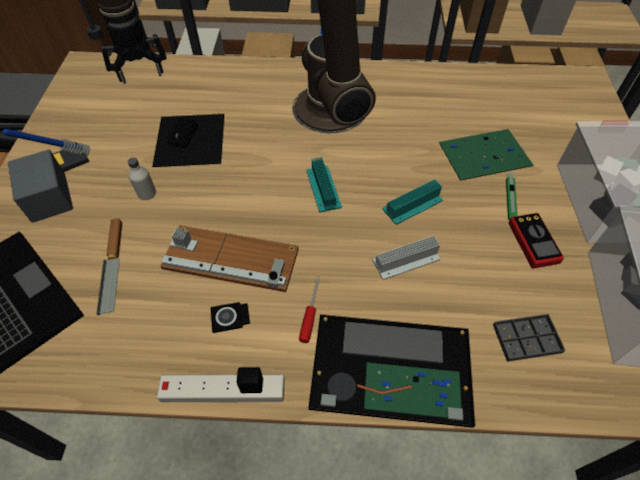

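View pics/side0.png

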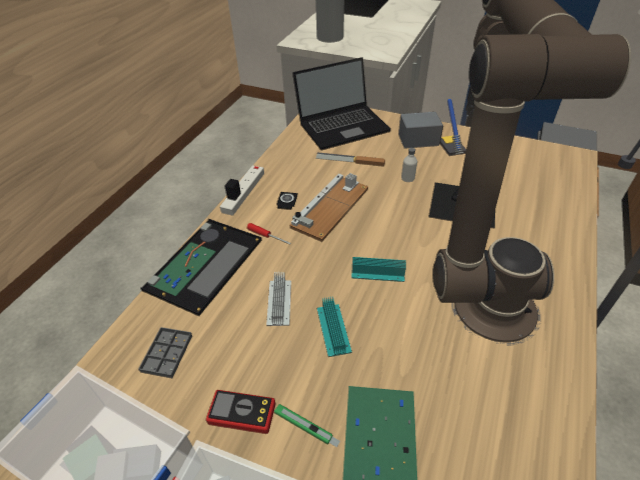

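The blank could be confused with the turquoise bars at scene (323,184) and (412,201), or with the short silver offcut at (183,237) on the guide. I choose the long bare-aluminium bar at (407,257). The guide is on the robot's right, with the stop at (275,272), its +y end. Next, one close crop to check.

Run:
```python
import cv2,numpy as np
a=cv2.imread("pics/scene0.png")
c1=cv2.resize(a[225:285,360:450],None,fx=6,fy=6,interpolation=cv2.INTER_CUBIC)  # 540x360
c2=cv2.resize(a[215:300,150:310],None,fx=5,fy=5,interpolation=cv2.INTER_CUBIC)
cv2.imwrite("pics/c1.png",c1);cv2.imwrite("pics/c2.png",c2)
```

```text
(no output)
```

View pics/c1.png

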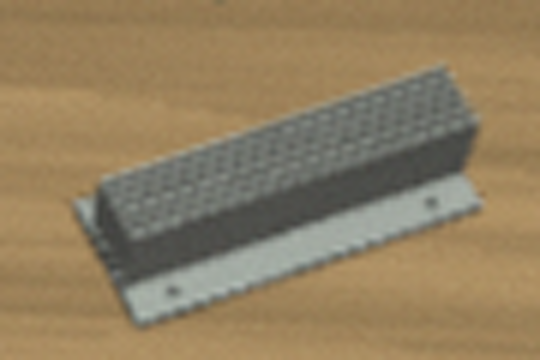

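View pics/c2.png

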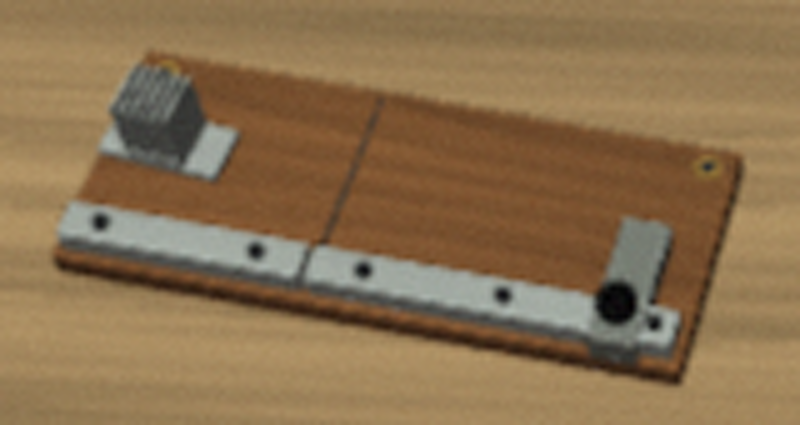

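Crop 1 confirms it is the bare aluminium bar: fins up, flange down, with fin-top corners at (100,182), (442,67), (478,122), (135,240) in the crop. Crop 2 shows the bed corners at (150,52), (742,155), (683,377), (55,262), the fence's top inner edge running (72,203) to (680,315), and the stop's working top edge from about (625,218).

```bash
cat > h.py <<'E'
from rig import *
import numpy as np, cv2
from scipy.spatial.transform import Rotation as R
def rot(q): return R.from_quat(np.r_[q[1:],q[0]])
def px2w(n,uv,z,st=None):
    c=camera_model(n); u=(np.array(uv,float)-[c['cx'],c['cy']])/c['fx']
    if n=='wrist':
        T=c['tool_from_camera']; r=np.linalg.norm(u)
        d=np.r_[u/max(r,1e-9)*np.sin(r),np.cos(r)]
        Q=rot(st['ee_rot']); o=st['tcp_pos']+Q.apply(T[:3,3]); d=Q.apply(T[:3,:3]@d)
    else:
        o=c['origin']; d=rot(c['attitude']).apply(np.r_[u,1])
    return o+d*(z-o[2])/d[2]
def w2px(n,p,st=None):
    c=camera_model(n)
    T=c['tool_from_camera'];Q=rot(st['ee_rot'])
    v=T[:3,:3].T@(Q.inv().apply(np.array(p)-st['tcp_pos'])-T[:3,3])
    th=np.arctan2(np.hypot(v[0],v[1]),v[2]);k=c['fx']*th/np.hypot(v[0],v[1])
    return np.array([c['cx']+k*v[0],c['cy']+k*v[1]])
def goal(p,Rg):
    "shift mm / rotvec deg in tool axes from the present pose"
    s=state();Q=rot(s['ee_rot'])
    return Q.inv().apply(np.array(p)-s['tcp_pos'])*1e3,(Q.inv()*Rg).as_rotvec(degrees=True)
E
python3 - <<'E'
from h import *
f=lambda l,o,s,z:np.array([px2w('scene',np.array(p)/s+np.array(o)+(0.5/s-0.5),z) for p in l])
t=f([(100,182),(442,67),(478,122),(135,240)],(360,225),6,.046)
b=f([(140,325),(483,208)],(360,225),6,.0)
print("bar top",t.round(4),t.mean(0).round(4)); print("bot edge",b.round(4))
d=t[1]+t[2]-t[0]-t[3];print("bar angle",np.degrees(np.arctan2(d[1],d[0])),np.degrees(np.arctan2(*(b[1]-b[0])[1::-1])),np.linalg.norm(d)/2)
g=f([(150,52),(742,155),(683,377),(55,262)],(150,215),5,.018);print("bed",g.round(4),g.mean(0).round(4))
for e in((0,1),(3,2)):
    d=g[e[1]]-g[e[0]];print(np.degrees(np.arctan2(d[1],d[0])),np.linalg.norm(d))
print("fence top",f([(72,203),(680,315)],(150,215),5,.032).round(4))
print("stop top",f([(625,218)],(150,215),5,.0365).round(4))
print(rot(state()['ee_rot']).as_matrix().round(3))
E
```

```text
bar top [[0.5991 0.1379 0.046 ]
 [0.5346 0.2813 0.046 ]
 [0.562  0.2938 0.046 ]
 [0.6263 0.1515 0.046 ]] [0.5805 0.2161 0.046 ]
bot edge [[0.638  0.1577 0.    ]
 [0.5737 0.3036 0.    ]]
bar angle 114.26765763997119 113.77910100700096 0.15669246409821402
bed [[ 0.5109 -0.3707  0.018 ]
 [ 0.5614 -0.057   0.018 ]
 [ 0.691  -0.0751  0.018 ]
 [ 0.6413 -0.389   0.018 ]] [ 0.6011 -0.2229  0.018 ]
80.85990757004564 0.31770055382224327
81.00081212913717 0.3178427655476118
fence top [[ 0.6155 -0.383   0.032 ]
 [ 0.6652 -0.078   0.032 ]]
stop top [[ 0.6142 -0.1094  0.0365]]
[[ 0.922  0.388 -0.001]
 [ 0.388 -0.922  0.001]
 [ 0.    -0.001 -1.   ]]
```

Run:
```python
from h import *
y=np.radians(24.0);Y=np.array([np.cos(y),np.sin(y),0]);Z=np.array([0,0,-1.])
Rg=R.from_matrix(np.c_[np.cross(Y,Z),Y,Z]);print(goal([.5805,.2161,.15],Rg))
```

```text
(array([ 618.8589488 , -498.2253031 ,   81.33369555]), array([-6.40778302e-02, -6.60781028e-02, -9.11492469e+01]))
```

>>> play_rows([
  [[31,-25,4],[0,0,-5]],
  [[62,-50,8],[0,0,-10]],
  [[93,-75,12],[0,0,-15]],
  [[124,-100,16],[0,0,-20]],
  [[155,-125,20],[0,0,-25]],
  [[186,-150,24],[0,0,-30]],
  [[217,-175,28],[0,0,-35]],
  [[248,-200,32],[0,0,-40]],
  [[279,-225,36],[0,0,-45]],
  [[310,-250,40],[0,0,-50]],
  [[341,-275,44],[0,0,-55]],
  [[370,-298,48],[0,0,-60]],
], hand=0, grip_force=60)

```text
time: 1.1
tcp_pos: [0.4294, -0.0633, 0.183]
ee_rot: [-0.0, 0.748, 0.663, 0.0]
contact_force: [0.6, -0.8, -0.4]
finger_gap: 0.0855
finger_force: 0.0
```

Run:
```python
from h import *
y=np.radians(24.0);Y=np.array([np.cos(y),np.sin(y),0]);Z=np.array([0,0,-1.])
Rg=R.from_matrix(np.c_[np.cross(Y,Z),Y,Z]);print(goal([.5805,.2161,.15],Rg),state()['time'])
```

```text
(array([295.48137614, 116.54679727,  32.98223633]), array([-8.56958867e-04, -2.01564274e-03, -3.08732026e+01])) 1.1
```

>>> play_rows([
  [[35,12,4],[0,0,-4]],
  [[70,26,8],[0,0,-8]],
  [[105,40,12],[0,0,-12]],
  [[140,54,16],[0,0,-16]],
  [[175,68,20],[0,0,-20]],
  [[210,82,24],[0,0,-24]],
  [[245,97,28],[0,0,-28]],
  [[275,108,31],[0,0,-31]],
  [[295,116,33],[0,0,-31]],
  [[295,116,33],[0,0,-31]],
  [[295,116,33],[0,0,-31]],
])

```text
time: 2.02
tcp_pos: [0.5806, 0.2136, 0.149]
ee_rot: [-0.001, 0.545, 0.838, -0.001]
contact_force: [0.8, -0.2, 0.0]
finger_gap: 0.0856
finger_force: 0.0
```

Run:
```python
from h import *
import pickle
s=state();pickle.dump(s,open("s1.pkl","wb"));im=grab_frame("wrist");cv2.imwrite("pics/w1.png",im)
print(s['tcp_pos'],s['time'],rot(s['ee_rot']).as_matrix().round(3))
```

```text
[0.58063071 0.21358263 0.14895336] 2.0167 [[-0.406  0.914 -0.002]
 [ 0.914  0.406 -0.001]
 [-0.    -0.002 -1.   ]]
```

View pics/w1.png

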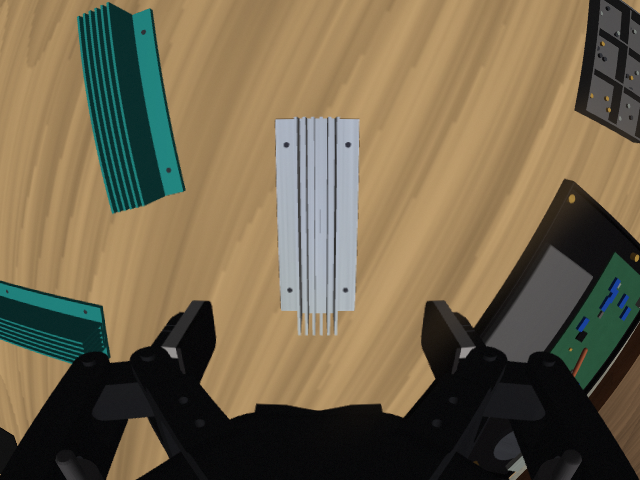

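The bar lies between the fingers. Its flange corners are at (276,119), (359,119), (281,311), (354,311), and the near fin end is at (298..338,335).

Run:
```python
from h import *
import pickle
s=pickle.load(open("s1.pkl","rb"))
P=np.array([px2w('wrist',p,.006,s) for p in [(276,119),(359,119),(354,311),(281,311)]])
F=np.array([px2w('wrist',p,.046,s) for p in [(297,118),(338,118),(338,335),(298,335)]])
for q in(P,F):
    d=(q[0]+q[1]-q[2]-q[3])/2
    print(q.mean(0).round(4),np.degrees(np.arctan2(d[1],d[0])),np.linalg.norm(d),np.linalg.norm(q[0]-q[1]))
y=np.radians(24.0);Y=np.array([np.cos(y),np.sin(y),0]);Z=np.array([0,0,-1.])
Rg=R.from_matrix(np.c_[np.cross(Y,Z),Y,Z]);c=P.mean(0);print(goal([c[0],c[1],.017],Rg))
```

```text
[0.5782 0.2146 0.006 ] 113.9108725932662 0.160464846347586 0.06307835771752232
[0.5787 0.2144 0.046 ] 114.04698019534392 0.15939860461110492 0.0267175444781248
(array([  2.66579804,  -1.07644511, 132.49933948]), array([-0.10475963,  0.00873862, -0.11981983]))
```

>>> play_rows([
  [[1,-1,25],[0,0,0]],
  [[3,-1.5,60],[0,0,0]],
  [[3,-1.5,95],[0,0,0]],
  [[3,-1.5,120],[0,0,0]],
  [[3,-1.5,132],[0,0,0]],
  [[3,-1.5,132],[0,0,0]],
  [[3,-1.5,132],[0,0,0]],
])

```text
time: 2.65
tcp_pos: [0.5783, 0.2142, 0.0191]
ee_rot: [-0.0, 0.546, 0.838, -0.0]
contact_force: [0.5, 0.6, 0.2]
finger_gap: 0.0856
finger_force: 0.0
```

>>> play_rows([
  [[0,0,0],[0,0,0]],
  [[0,0,0],[0,0,0]],
  [[0,0,0],[0,0,0]],
  [[0,0,0],[0,0,0]],
  [[0,0,0],[0,0,0]],
  [[0,0,0],[0,0,0]],
  [[0,0,0],[0,0,0]],
  [[0,0,0],[0,0,0]],
  [[0,0,0],[0,0,0]],
  [[0,0,0],[0,0,0]],
], hand=1, grip_force=60)

```text
time: 3.48
tcp_pos: [0.579, 0.2152, 0.0195]
ee_rot: [0.001, 0.546, 0.838, 0.001]
contact_force: [-0.4, -0.0, 5.9]
finger_gap: 0.029
finger_force: 62.4
```

>>> play_rows([
  [[0,0,-15],[0,0,0]],
  [[0,0,-40],[0,0,0]],
  [[0,0,-70],[0,0,0]],
  [[0,0,-95],[0,0,0]],
  [[0,0,-100],[0,0,0]],
  [[0,0,-100],[0,0,0]],
  [[0,0,-100],[0,0,0]],
])

```text
time: 4.07
tcp_pos: [0.5778, 0.2147, 0.1168]
ee_rot: [-0.0, 0.546, 0.838, -0.001]
contact_force: [-0.1, -1.0, -3.4]
finger_gap: 0.0289
finger_force: 61.3
```

Run:
```python
from h import *
y=np.radians(-9.1);Y=np.array([np.cos(y),np.sin(y),0]);Z=np.array([0,0,-1.])
Rg=R.from_matrix(np.c_[np.cross(Y,Z),Y,Z]);print(goal([.5997,-.2004,.12],Rg));s=state();print(s['finger_gap'],s['contact_force'],s['time'],s['tcp_pos'])
```

```text
(array([-388.52649618, -147.8495128 ,   -3.02926964]), array([-9.05540827e-02,  2.20838059e-02,  3.29526321e+01]))
0.028899632427253234 [-0.08205971 -1.02059841 -3.42689942] 4.0667 [0.57780221 0.2147283  0.11676393]
```

>>> play_rows([
  [[-12,-4,0],[0,0,1]],
  [[-40,-15,0],[0,0,3]],
  [[-75,-28,0],[0,0,6]],
  [[-112,-42,0],[0,0,9]],
  [[-149,-56,0],[0,0,13]],
  [[-186,-70,0],[0,0,16]],
  [[-223,-84,-2],[0,0,19]],
  [[-260,-98,-3],[0,0,23]],
  [[-297,-112,-3],[0,0,26]],
  [[-334,-126,-3],[0,0,29]],
  [[-366,-139,-3],[0,0,32]],
  [[-382,-145,-3],[0,0,33]],
])

```text
time: 5.07
tcp_pos: [0.5983, -0.1976, 0.1186]
ee_rot: [-0.001, 0.763, 0.646, -0.002]
contact_force: [-0.1, 0.1, -2.5]
finger_gap: 0.0291
finger_force: 61.2
```

>>> play_rows([
  [[-3,-6,0],[0,0,0]],
  [[-3,-6,0],[0,0,0]],
  [[-3,-6,0],[0,0,0]],
  [[-3,-6,0],[0,0,0]],
])

```text
time: 5.4
tcp_pos: [0.5932, -0.1942, 0.1204]
ee_rot: [-0.001, 0.761, 0.649, -0.0]
contact_force: [0.3, 0.9, -3.3]
finger_gap: 0.029
finger_force: 61.2
```

Run:
```python
from h import *
import pickle
s=state();pickle.dump(s,open("s2.pkl","wb"));im=grab_frame("wrist")
cv2.imwrite("pics/w2.png",cv2.resize(im[60:360,120:520],None,fx=2,fy=2,interpolation=cv2.INTER_CUBIC))
print(s['tcp_pos'],s['time'],rot(s['ee_rot']).as_matrix().round(3))
```

```text
[ 0.5932338  -0.19418442  0.12038947] 5.4 [[ 0.158  0.987 -0.001]
 [ 0.987 -0.158  0.001]
 [ 0.001 -0.002 -1.   ]]
```

View pics/w2.png

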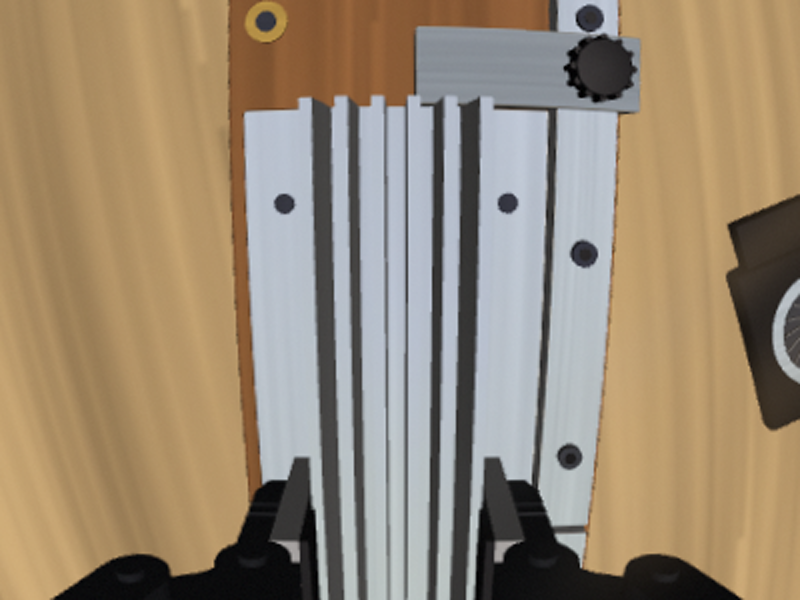

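The stop's working edge runs from crop (416,103) to (632,112), and the fence's inner top edge from (557,112) to (541,480). The bar-end flange corners are at (245,112) and (548,109).

Run:
```python
from h import *
import pickle
s=pickle.load(open("s2.pkl","rb"));Q=rot(s['ee_rot'])
def t(p,z): return (Q.inv().apply(px2w('wrist',np.array(p)/2+[119.75,59.75],z,s)-s['tcp_pos'])*1e3).round(1)
print("stop",t((416,103),.0365),t((632,112),.0365))
print("fence",t((557,112),.032),t((549,300),.032),t((541,480),.032))
print("fence back",t((619,60),.032),t((606,300),.032))
print("bar end",t((245,112),.107),t((548,109),.107),t((260,450),.107))
print("fin top end",t((300,98),.147),t((493,98),.147))
```

```text
stop [84.3  5.4 83.9] [84.  72.5 83.8]
fence [82.8 49.3 88.4] [22.6 48.7 88.3] [-41.5  50.   88.3]
fence back [100.8  69.3  88.3] [22.9 67.9 88.3]
bar end [ 79.4 -32.2  13.5] [80.  31.4 13.4] [  3.2 -32.2  13.4]
fin top end [ 79.5 -15.3 -26.5] [ 79.5  14.6 -26.6]
```

>>> play_rows([
  [[-3,5,15],[0,0,0]],
  [[-6,9,40],[0,0,0]],
  [[-6,9,62],[0,0,0]],
  [[-6,9,74],[0,0,0]],
  [[-6,9,79],[0,0,0]],
  [[-6,9,79],[0,0,0]],
  [[-6,9,79],[0,0,0]],
])

```text
time: 6.03
tcp_pos: [0.6022, -0.2021, 0.0431]
ee_rot: [0.0, 0.761, 0.649, 0.0]
contact_force: [-0.4, 0.1, -1.4]
finger_gap: 0.0286
finger_force: 61.2
```

>>> play_rows([
  [[0,0,1],[0,0,0]],
  [[0,0,2],[0,0,0]],
  [[0,0,3],[0,0,0]],
  [[0,0,4],[0,0,0]],
  [[0,0,4],[0,0,0]],
  [[0,0,4],[0,0,0]],
])

```text
time: 6.53
tcp_pos: [0.6017, -0.2026, 0.0384]
ee_rot: [0.0, 0.761, 0.648, 0.0]
contact_force: [0.0, -0.6, -3.1]
finger_gap: 0.0289
finger_force: 61.2
```

>>> play_rows([
  [[0,0,1],[0,0,0]],
  [[0,0,1.5],[0,0,0]],
  [[0,0,1.5],[0,0,0]],
  [[0,0,1.5],[0,0,0]],
])

```text
time: 6.87
tcp_pos: [0.6019, -0.2026, 0.0375]
ee_rot: [0.0, 0.761, 0.648, 0.0]
contact_force: [-3.1, 0.5, 4.0]
finger_gap: 0.0288
finger_force: 61.9
```

>>> play_rows([
  [[2,0,0],[0,0,0]],
  [[4,0,0],[0,0,0]],
  [[5,0,0],[0,0,0]],
  [[6,0,0],[0,0,0]],
  [[7,0,0],[0,0,0]],
  [[7,0,0],[0,0,0]],
  [[7,0,0],[0,0,0]],
])

```text
time: 7.45
tcp_pos: [0.6035, -0.1958, 0.0375]
ee_rot: [0.001, 0.761, 0.648, 0.0]
contact_force: [-0.8, -2.1, 5.8]
finger_gap: 0.0295
finger_force: 62.3
```

>>> play_rows([
  [[1,0,0],[0,0,0]],
  [[2,0,0],[0,0,0]],
  [[2,0,0],[0,0,0]],
  [[2,0,0],[0,0,0]],
])

```text
time: 7.78
tcp_pos: [0.6038, -0.1939, 0.0375]
ee_rot: [0.001, 0.761, 0.648, 0.0]
contact_force: [-0.1, -2.5, 5.8]
finger_gap: 0.0291
finger_force: 62.3
```

>>> play_rows([
  [[1,0,0],[0,0,0]],
  [[1,0,0],[0,0,0]],
  [[1,0,0],[0,0,0]],
])

```text
time: 8.03
tcp_pos: [0.6039, -0.1929, 0.0375]
ee_rot: [0.001, 0.761, 0.648, 0.0]
contact_force: [-0.5, -3.1, 6.6]
finger_gap: 0.029
finger_force: 62.3
```

>>> play_rows([
  [[1,0,0],[0,0,0]],
  [[1,0,0],[0,0,0]],
  [[1,0,0],[0,0,0]],
])

```text
time: 8.28
tcp_pos: [0.6041, -0.192, 0.0375]
ee_rot: [0.001, 0.761, 0.648, 0.0]
contact_force: [-0.4, -2.6, 6.3]
finger_gap: 0.0292
finger_force: 62.3
```

>>> play_rows([
  [[1,0,0],[0,0,0]],
  [[1,0,0],[0,0,0]],
  [[1,0,0],[0,0,0]],
])

```text
time: 8.53
tcp_pos: [0.6041, -0.1916, 0.0375]
ee_rot: [0.001, 0.761, 0.648, -0.0]
contact_force: [-1.0, -5.7, 4.7]
finger_gap: 0.0286
finger_force: 62.3
```

>>> play_rows([
  [[1,0,0],[0,0,0]],
  [[1,0,0],[0,0,0]],
  [[1,0,0],[0,0,0]],
])

```text
time: 8.78
tcp_pos: [0.6041, -0.1915, 0.0375]
ee_rot: [0.002, 0.762, 0.648, -0.001]
contact_force: [-2.3, -9.3, 4.9]
finger_gap: 0.0289
finger_force: 62.3
```

>>> play_rows([
  [[-1,1,0],[0,0,0]],
  [[-1,2,0],[0,0,0]],
  [[-1,3,0],[0,0,0]],
  [[-1,4,0],[0,0,0]],
  [[-1,5,0],[0,0,0]],
  [[-1,6,0],[0,0,0]],
  [[-1,6,0],[0,0,0]],
  [[-1,6,0],[0,0,0]],
])

```text
time: 9.45
tcp_pos: [0.6085, -0.1923, 0.0375]
ee_rot: [0.0, 0.761, 0.648, -0.001]
contact_force: [-8.0, -4.7, 9.6]
finger_gap: 0.0292
finger_force: 62.9
```

>>> play_rows([
  [[0,1,0],[0,0,0]],
  [[0,2,0],[0,0,0]],
  [[0,2,0],[0,0,0]],
  [[0,2,0],[0,0,0]],
])

```text
time: 9.78
tcp_pos: [0.6104, -0.1926, 0.0375]
ee_rot: [0.0, 0.761, 0.648, -0.001]
contact_force: [-6.7, -4.2, 8.7]
finger_gap: 0.029
finger_force: 63.0
```

>>> play_rows([
  [[0,1,0],[0,0,0]],
  [[0,1,0],[0,0,0]],
  [[0,1,0],[0,0,0]],
])

```text
time: 10.03
tcp_pos: [0.6109, -0.1926, 0.0375]
ee_rot: [-0.0, 0.761, 0.648, -0.001]
contact_force: [-8.4, -2.9, 10.6]
finger_gap: 0.0288
finger_force: 63.0
```

>>> play_rows([
  [[0,1,0],[0,0,0]],
  [[0,1,0],[0,0,0]],
  [[0,1,0],[0,0,0]],
])

```text
time: 10.28
tcp_pos: [0.611, -0.1926, 0.0375]
ee_rot: [-0.001, 0.762, 0.648, -0.002]
contact_force: [-12.0, -3.3, 13.3]
finger_gap: 0.029
finger_force: 63.3
```

>>> play_rows([
  [[0,1,0.5],[0,0,0]],
  [[0,1,0.5],[0,0,0]],
  [[0,1,0.5],[0,0,0]],
])

```text
time: 10.53
tcp_pos: [0.6111, -0.1927, 0.0376]
ee_rot: [-0.001, 0.762, 0.648, -0.002]
contact_force: [-15.6, -2.1, 18.3]
finger_gap: 0.0288
finger_force: 63.9
```

>>> play_rows([
  [[0,1,1],[0,0,0]],
  [[0,1,1],[0,0,0]],
  [[0,1,1],[0,0,0]],
])

```text
time: 10.78
tcp_pos: [0.6111, -0.1927, 0.0376]
ee_rot: [-0.002, 0.762, 0.648, -0.003]
contact_force: [-20.7, -1.3, 26.1]
finger_gap: 0.029
finger_force: 65.0
```

Run:
```python
from h import *
import pickle
s=state();pickle.dump(s,open("s3.pkl","wb"));im=grab_frame("wrist")
cv2.imwrite("pics/w3.png",cv2.resize(im[30:330,120:520],None,fx=2,fy=2,interpolation=cv2.INTER_CUBIC))
print(s['tcp_pos'],s['time'],s['contact_force'],s['ft_torque'],rot(s['ee_rot']).as_matrix().round(4))
```

```text
[ 0.61113391 -0.19267685  0.03758099] 10.7833 [-20.73529878  -1.28213825  26.0861867 ] [-0.04860238  4.12044857 -0.1331189 ] [[ 1.602e-01  9.871e-01 -6.300e-03]
 [ 9.871e-01 -1.602e-01 -9.000e-04]
 [-1.900e-03 -6.000e-03 -1.000e+00]]
```

View pics/w3.png

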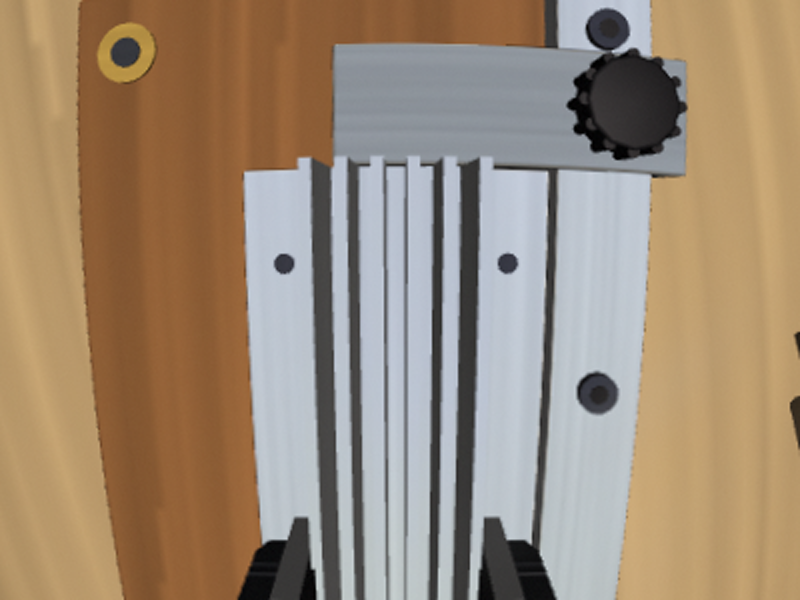

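The bar is seated: its side edge at (548,171) to (533,540) runs parallel to the fence edge (557,173), and its end (y≈171) meets the stop edge (333,160) to (650,174).

Run:
```python
from h import *
import pickle
s=pickle.load(open("s3.pkl","rb"));Q=rot(s['ee_rot'])
def t(p,z): return (Q.inv().apply(px2w('wrist',np.array(p)/2+[119.75,29.75],z,s)-s['tcp_pos'])*1e3).round(1)
print("stop",t((333,162),.0365),t((650,176),.0365))
print("fence",t((558,178),.032),t((550,360),.032),t((543,500),.032))
print("bar end",t((245,172),.024),t((548,170),.024),t((542,360),.024),t((535,500),.024))
```

```text
stop [ 80.2 -12.5   1. ] [79.3 49.7  0.6]
fence [77.9 31.8  5.2] [40.5 31.4  5.3] [ 9.1 31.8  5.4]
bar end [ 79.4 -32.2  13.6] [79.8 31.3 13.2] [38.7 31.3 13.3] [ 5.7 31.6 13.4]
```

>>> play_rows([
  [[0,0,0],[0,0,0]],
  [[0,0,0],[0,0,0]],
  [[0,0,0],[0,0,0]],
  [[0,0,0],[0,0,0]],
  [[0,0,0],[0,0,0]],
  [[0,0,0],[0,0,0]],
])

```text
time: 11.33
tcp_pos: [0.6111, -0.1927, 0.0376]
ee_rot: [-0.002, 0.762, 0.648, -0.003]
contact_force: [-21.1, -1.8, 25.7]
finger_gap: 0.0289
finger_force: 65.0
```

Run:
```python
from h import *
s=state();print(s['tcp_pos'],s['contact_force'],s['finger_force'])
if s['contact_force'][2]>12 and s['contact_force'][0]<-10: print(finish_job())
```

```text
[ 0.61112233 -0.192662    0.03756005] [-21.11397684  -1.77353578  25.68666079] 65.00619828701019
the job is handed in; nothing more can be done
None
```

I handed the job in at about 11 s: the bar lies flat on the guide bed, fins up, butted to the stop and flush along the fence, still gripped and pushed about 26 N down and 21 N towards the fence; I have not been told the verdict.

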